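# Find the heavy side of the sample drum and hold it down

### The job

Pull the drum's sprung orange handle straight out to its stop, which frees the brake, and turn the drum by it to feel where its hidden load sits. Then turn the heavy side straight down and finish while still holding: keep the knob gripped, with the handle at its stop and the drum still, so that I can clip the counterweight on at the top. Leave everything else on the bench where it stands.

Things in the scene. Friction and masses are not known exactly. Their poses are not given: they have to be found in the camera images.
- rotator: White stand of the drum rotator, fixed. Origin on the bench; x level, pointing backwards (handle side to housing), y left, z up. Foot 180 mm wide (y), 30 tall, from 65 mm in front of the origin to 105 behind; housing 90 wide, 195 tall, from 20 to 105 mm behind. The drum turns about the line along x, 160 mm above the origin, endlessly either way.
- axle (a point): Point on the drum's axis, 160 mm straight above the stand's origin; axes as the stand's. Handle out, the drum turns almost freely: its load pulls it round with at most 0.12 to 0.16 N m (2.7 to 3.6 N felt at the knob when the load is level with the axis), bearing friction is 0.02 N m (0.4 N at the knob).
- drum: Opaque grey drum, 140 mm across, 51 deep; front face 45 mm in front of its origin, which is at axle. Its x is the stand's x; its z points from the axis to the handle. Inside on one side, 48 mm from the axis, is an unseen load of 0.25 to 0.35 kg; its angle to the handle differs every time and nothing outside shows it. Drum and handle are otherwise balanced about the axis.
- knob_grip (a point): Centre of the orange knob, 45 mm from the drum's axis, 40 mm in front of the drum's face (handle in) or 65 (out). Cylinder 22 mm across, 32 long along the stand's x, with a rim 30 across and 5 thick at its front end. It swivels freely on its 10 mm steel shaft, so it can stay gripped at one tool angle while going round. Its x is the stand's x, its z points away from the axis.
- handle (a joint): How far the sprung handle is pulled out, straight away from the drum towards the stand's front (stand's -x): about 0 m = in, 0.025 m = at its stop. The spring pulls back with 8.8 N at first, 10.8 N at the stop. Fully in, its inner end rubs on a plate and brakes the drum, which then stays put; let go, it springs in and brakes again.
- clip_weight: Bystander: brass clip-on counterweight with two steel cheeks, 50 x 30 x 40 mm tall; origin at the centre of its underside.
- amber_jar: Bystander: amber glass jar, white cap, 54 mm across, 85 mm tall; origin at the centre of its underside.
- beaker: Bystander: glass beaker, 72 mm across, 85 mm tall; origin at the centre of its underside.
- tube_rack: Bystander: blue rack of small capped tubes, 90 x 130 x 60 mm tall; origin at the centre of its underside.
- screwdriver: Bystander: screwdriver lying on the bench, 170 mm long along its x; origin at its underside.
- well_block: Bystander: brass well block, 85 x 127 x 35 mm tall; origin at the centre of its underside.

How it is judged:
By the outcome, as a careful person would: the job done as asked, in the order asked, and still so for the second after the job is handed in, while the arm keeps its last pose, push and grip.
It also fails if it takes over 67 s, if anything falls off the work surface, if the arm or the gripper's body presses on something with over 40 N, if the wrist force passes 120 N, or if a joint passes its speed limit or range.

### The arm

A 6-joint arm with a two-finger parallel gripper is mounted at the origin on the work surface. World frame = base frame: x ahead of the robot, y to its left, z up, the work surface at z = 0. Lengths are in m, angles in rad, forces in N, time in s.
With the tool pointing down it reaches from about 0.375 to 0.975 m from the base axis. Payload 3.8 kg.
Tool frame: the origin (TCP) lies midway between the tips of the shut fingers; the grasp point (between the pads) lies 19 mm behind it; z points along the fingers, y is the line along which they close (so a half turn about z gives the same grasp; the last joint's range is limited). The gripper opens to 85 mm and grips with 20 to 120 N. Pads are 22 mm wide; open, the fingers measure 114 mm over their backs; the gripper's body (76 mm by 85 mm) begins 54 mm behind the grasp point. The pads swing forward as they close: fully open they stand 13 mm farther back than shut.
Start: joints at [1.219, 0.264, 1.604, -0, 1.274, -0.037], TCP at [0.209, 0.642, 0.231] pointing down, gripper open.
Joint ranges: [-2.63, 2.63], [-0.94, 2.18], [0.31, 2.57], [-1.31, 4.45], [0, 2.66], [-2.55, 2.55]. Speed limits (rad/s): [2.57, 2.57, 3.14, 3.14, 3.14, 3.14].

### API

Orientations are given as a rotation vector (axis times angle).
In Python, from workcell import status, read_camera, workorder, masks_of gives the robot as it stands.
- The arm moves only by the tool drive_tool, never from a script. Its argument "rows" is a list of rows, each a list of 7 numbers: the turn, a rotation vector about the tool's x, y, z in degrees, then the shift along the tool's x, y, z in m, then the opening, from 0 (shut) to 1 (fully open). In form: [[ax, ay, az, tx, ty, tz, claw], ...]. A call has 1 to 8 rows; each row shifts and turns the commanded pose from where the row before left it, along the tool's axes as they then stand; what a row does not reach is not made up. A row lasts 1/12 s, in which the tool goes at most 41.7 mm and 7.16 degrees, less where a joint would pass 70% of its speed; a pose out of reach is approached as far as the arm can. A call is refused whole if a number of a shift passes 0.0417 or a number of a turn 7.16, either way. A call with a gripper value outside its range is refused whole. The fingers move at their own pace and stop on an object; "force" is the grip in N (left out, the last holds). Time passes only in rows, so rows that do not move let the fingers close. It gives the time, the measured TCP pose, the force, the opening and the grip force at its end, in the units of the state.
- status.read_state(): the state, without advancing time (a new reading comes with each control period).
- read_camera(name): name is "side" or "top" or "wrist"; returns a dict with "color" (384x512x3 uint8, red, green, blue), "intrinsics" (3x3 intrinsics, pixels), "world_from_camera" (4x4, takes a point from camera to world coordinates); the wrist camera has in their place "mount" (4x4, takes a point from camera to tool coordinates, whose origin is the TCP and whose axes are the flange's). Camera axes: x right, y up, looking along -z (the intrinsics and any distortion apply to the point x, -y, -z); pixel columns grow to the right and rows downward; lengths in m; the calibration is good to about 2 mm. A picture is of the moment at which its call begins: read the wrist's pose just before it. There is no depth.
- workorder.finish_job(): hands the job in; it is judged then, once.
Trained networks look in a picture, given as the dict that the camera call returned (one of the last four; its "shot" number tells which), for a name from the list of things; names that differ only in an ending like _2 or _b are one class to them, and where a whole thing is asked for, a point or a joint stands for the part that bears it (a point fixed in the world has none). Each returns a list of dicts, best first, with "score" (0 to 1); they miss things now and then, are a little off and sometimes report something else, mostly with a low value. They report only what shows in the picture. A call takes as long as a camera call.
- masks_of(picture, name): "mask" (384x512 bool, what is visible of it) and "bbox" ([left, top, right, bottom] in pixels, round what is visible of it).
The state is a dict: "time": time; "q": joint angles; "joint_vel": joint speeds; "joint_torque": joint torques, N m; "tool_pos": TCP position; "tcp_rot": TCP orientation; "wrist_force": force on the tool from outside, world axes, zero at the start; "torque": the same for the moment, N m; "width": opening from 0.0 (shut) to 1.0 (fully open); "grip_force": force on a finger pad.
Only numpy, scipy, OpenCV 4.12 (cv2) and the standard library are available. Lean on these libraries where they do the work, as an engineer would, in place of code of your own. Each camera call takes 0.05 s, during which the arm holds its last target. There are 200 camera calls.

## Working session

There is one attempt and no reset: what is moved stays moved. The work goes in short steps, Python scripts to look and compute and a tool call to move; the robot and the scene stay as the last step left them, time stands still between calls to the robot, and variables do not carry over. Pictures are saved under pics/ and viewed, at most 10 in all, crops included, and the job is handed in when it is done.

Besides the shell and the picture viewer there is one more tool, called after "Request:" by a JSON object that holds its "api" and its "payload". drive_tool: Moves the arm, as the interface text tells. Its arguments: {"type":"object","properties":{"rows":{"type":"array"},"force":{"type":"number"}},"required":["rows"]}

```bash
ls; mkdir -p pics; python3 - <<'E'
from workcell import status, read_camera, workorder, masks_of
import cv2,numpy as np
print(status.read_state())
ims=[]
for n in ["side","top"]:
    p=read_camera(n); ims.append(p["color"]); print(n,p["intrinsics"].tolist() if hasattr(p["intrinsics"],'tolist') else p["intrinsics"],np.round(p["world_from_camera"],4).tolist(),[k for k in p])
    for o in ["knob_grip","drum","rotator"]:
        for m in masks_of(p,o)[:2]:
            ys,xs=np.nonzero(m["mask"]); print(o,round(m["score"],2),m["bbox"],xs.mean().round(1),ys.mean().round(1),len(xs))
    cv2.imwrite(f"pics/{n}0.png",p["color"][:,:,::-1])
E
```

```text
pics
{'time': 0.0, 'q': array([ 1.21912468e+00,  2.64754989e-01,  1.60540932e+00, -6.06165173e-06,
        1.27371593e+00, -3.69032927e-02]), 'joint_vel': array([-0.00011092,  0.00104976,  0.00113415, -0.00043611,  0.00247177,
        0.00188364]), 'joint_torque': array([-1.34483958e-03, -5.15134227e+01, -3.67304063e+01, -4.80882609e-04,
        1.34399461e-02, -1.23290572e-06]), 'tool_pos': array([0.20872307, 0.64112503, 0.22994174]), 'tcp_rot': array([-0.49232692, -3.10233252,  0.00352698]), 'wrist_force': array([ 0.44119189, -0.36773589,  0.32892807]), 'torque': array([-0.0113935 ,  0.04763466,  0.03333897]), 'grip_force': 0.0, 'width': 1.002421553051668}
side [[414.9417034070668, 0.0, 254.08592032187815], [0.0, 414.9417034070668, 189.23130702029658], [0.0, 0.0, 1.0]] [[-0.9098, 0.2641, -0.3201, -0.0016], [-0.4149, -0.5907, 0.692, 1.0844], [-0.0063, 0.7625, 0.647, 1.1532], [0.0, 0.0, 0.0, 1.0]] ['color', 'intrinsics', 'world_from_camera', 'shot']
knob_grip 0.48 [229.1, 140.9, 258.5, 177.0] 239.2 160.5 671
knob_grip 0.47 [249.2, 161.9, 259.9, 168.8] 256.3 162.9 60
drum 0.93 [227.0, 138.7, 261.0, 179.2] 239.5 160.3 686
rotator 0.91 [204.1, 141.6, 264.0, 203.7] 228.6 173.4 2639
top [[356.3349846010267, 0.0, 255.2091151038608], [0.0, 356.3349846010267, 197.2484374587538], [0.0, 0.0, 1.0]] [[0.0194, 0.9808, -0.1938, 0.2841], [-0.9998, 0.0201, 0.0019, 0.0094], [0.0058, 0.1937, 0.981, 1.2136], [0.0, 0.0, 0.0, 1.0]] ['color', 'intrinsics', 'world_from_camera', 'shot']
knob_grip 0.58 [306.5, 166.6, 317.3, 182.4] 309.8 175.6 108
knob_grip 0.32 [366.5, 254.8, 409.0, 287.1] 387.2 268.5 1139
drum 0.57 [273.9, 141.2, 319.1, 182.9] 297.3 156.1 1173
rotator 0.64 [118.2, 233.2, 143.5, 277.6] 132.6 261.9 274
```

```bash
python3 - <<'E'
import cv2,numpy as np
a=cv2.imread("pics/side0.png")[90:240,160:360];b=cv2.imread("pics/top0.png")[90:240,220:420]
cv2.imwrite("pics/c0.png",np.vstack([cv2.resize(x,None,fx=2,fy=2,interpolation=2) for x in []]+[np.hstack([cv2.resize(x,(400,300),interpolation=2) for x in (a,b)]),cv2.resize(np.hstack([cv2.imread("pics/side0.png"),cv2.imread("pics/top0.png")]),(800,300))]))
E
```

```text
(no output)
```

View pics/c0.png

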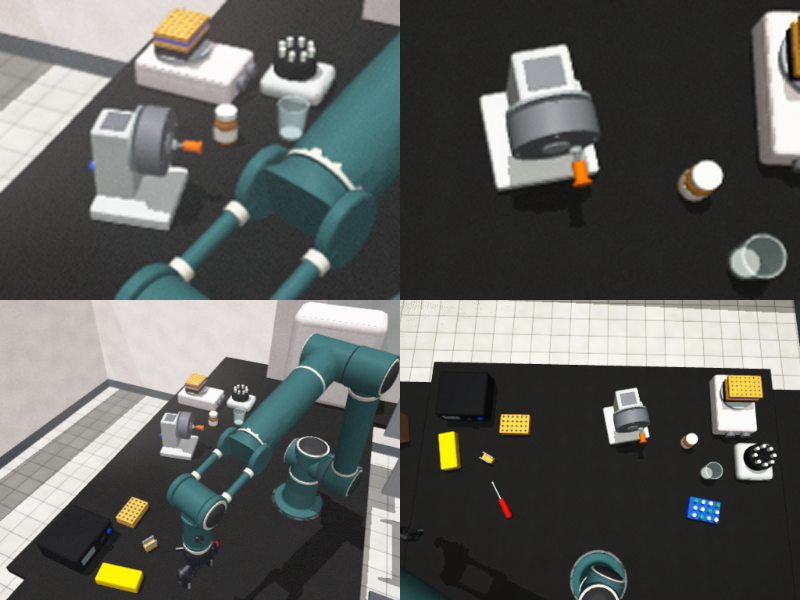

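The side view shows the rotator at about (230,175), with the orange knob at about (257,163). In the top view the drum is at about (297,156) and the knob at about (310,175). The knob faces the robot and sits roughly level on the drum's right. Next I'll fit the stand's pose from silhouettes.

```bash
cat > h.py <<'E'
import numpy as np,cv2
from scipy.optimize import minimize
from scipy.spatial.transform import Rotation as R
def proj(p,P):
    T=p["world_from_camera"];c=(np.asarray(P)-T[:3,3])@T[:3,:3]
    K=p["intrinsics"];return np.c_[K[0,0]*c[:,0]/-c[:,2]+K[0,2],K[1,1]*-c[:,1]/-c[:,2]+K[1,2]]
def box(a,b,c,d,e,f): return np.array([[x,y,z] for x in(a,b) for y in(c,d) for z in(e,f)])
t=np.linspace(0,2*np.pi,48,endpoint=False)
def cyl(x0,x1,r,cy,cz): return np.array([[x,cy+r*np.sin(a),cz+r*np.cos(a)] for x in(x0,x1) for a in t])
STAND=[box(-.065,.105,-.09,.09,0,.03),box(.02,.105,-.045,.045,0,.195),cyl(-.045,.006,.07,0,.16)]
def knob(th,out=0):  # th: handle angle about stand x, from up (z) ; z'=(0,-sin,cos)
    cy,cz=-.045*np.sin(th),.16+.045*np.cos(th);x=-.085-out
    return [cyl(x-.016,x+.016,.011,cy,cz),cyl(x-.016,x-.011,.015,cy,cz)],np.array([x,cy,cz])
def w(P,s): c,n=np.cos(s[2]),np.sin(s[2]);return np.asarray(P)@np.array([[c,n,0],[-n,c,0],[0,0,1]])+[s[0],s[1],0]
def ren(p,parts,s,S=4):
    m=np.zeros((384*S,512*S),np.uint8)
    for q in parts: cv2.fillConvexPoly(m,cv2.convexHull(((proj(p,w(q,s))+.5)*S).astype(np.int32)),255)
    return cv2.resize(m,(512,384),interpolation=cv2.INTER_AREA)/255.
E
python3 - <<'E'
from h import *
from workcell import read_camera
P=[read_camera(n) for n in("side","top")]
roi=[(195,130,275,212),(250,125,326,196)];D=[]
for p,(l,t_,r,b) in zip(P,roi):
    c=p["color"].astype(float);hsv=cv2.cvtColor(p["color"],cv2.COLOR_RGB2HSV)
    org=((hsv[...,0]<18)&(hsv[...,1]>150)&(hsv[...,2]>100))
    fg=(c.max(2)>62)
    k=np.zeros_like(org);k[t_:b,l:r]=1
    org&=k;fg=fg&k;ys,xs=np.nonzero(org);print("orange",len(xs),xs.mean(),ys.mean(),"fg",fg.sum())
    D.append((p,fg|org,org,k))
def cost(v):
    s=v[:3];kp,_=knob(v[3]);e=0
    for p,fg,org,k in D:
        kk=ren(p,kp,s);e+=np.abs(np.maximum(ren(p,STAND,s),kk)-fg)[k].sum()+2*np.abs(kk-org)[k].sum()
    return e
best=None
for x0 in(.66,):
  for th in(.8,1.5,2.2):
    v=np.array([.55,-.13,.17,th])
    # start xy from top camera
    r=minimize(cost,v,method="Nelder-Mead",options=dict(initial_simplex=v+np.vstack([np.zeros(4),np.diag([.08,.06,.15,.5])]),maxiter=500,xatol=1e-4,fatol=.5))
    print(r.fun,r.x.round(4)); best=r if best is None or r.fun<best.fun else best
v=best.x;kp,kc=knob(v[3]);print("knob world",w([kc],v[:3]).round(4),"knob px",[proj(p,w([kc],v[:3])).round(1) for p in P])
np.save("fit.npy",v);o=[]
for p,fg,org,k in D:
    m=np.maximum(ren(p,STAND,v[:3]),ren(p,kp,v[:3]));im=p["color"][:,:,::-1].copy()
    cs,_=cv2.findContours((m>.5).astype(np.uint8),0,2);cv2.drawContours(im,cs,-1,(0,255,0),1)
    cs,_=cv2.findContours((ren(p,kp,v[:3])>.5).astype(np.uint8),0,2);cv2.drawContours(im,cs,-1,(255,0,0),1)
    print("fg outside/inside err",(fg&~(m>.5)).sum(),((m>.5)&~fg&k).sum())
    o.append(cv2.resize(im[120:220,190:340],None,fx=2.6,fy=2.6))
cv2.imwrite("pics/fit.png",np.hstack(o))
E
```

```text
orange 63 258.58730158730157 160.73015873015873 fg 5132
orange 90 310.0444444444444 176.54444444444445 fg 2706
3392.764705882353 [ 0.6465 -0.11    0.1385  1.2083]
2962.7372549019606 [ 0.6458 -0.1117  0.1656  2.1878]
3051.8274509803923 [ 0.646  -0.111   0.1093  2.0069]
knob world [[ 0.568  -0.1619  0.134 ]] knob px [array([[255.4, 162.6]]), array([[309.7, 176.2]])]
fg outside/inside err 2496 21
fg outside/inside err 35 310
```

View pics/fit.png

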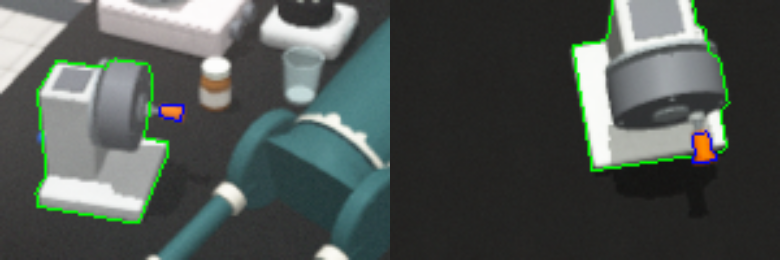

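The overlay matches well in both views. I'll tighten the fit by masking out the jar and thresholding locally, then plan the approach.

```bash
python3 - <<'E'
from h import *
from workcell import read_camera,status
P=[read_camera(n) for n in("side","top")];v0=np.load("fit.npy");D=[]
for p in P:
    kp,_=knob(v0[3]);m=np.maximum(ren(p,STAND,v0[:3]),ren(p,kp,v0[:3]))>.3
    k=cv2.dilate(m.astype(np.uint8),np.ones((9,9)))>0
    kk=cv2.dilate((ren(p,kp,v0[:3])>.3).astype(np.uint8),np.ones((9,9)))>0
    hsv=cv2.cvtColor(p["color"],cv2.COLOR_RGB2HSV)
    org=(hsv[...,0]<18)&(hsv[...,1]>150)&(hsv[...,2]>100)&kk
    g=p["color"].max(2);th,_=cv2.threshold(g[k].reshape(-1,1),0,255,cv2.THRESH_OTSU);th=min(th,85);fg=(g>th)&k
    print("th",th,(fg&~m).sum(),(m&~fg).sum(),org.sum());D.append((p,fg|org,org,k))
def cost(v):
    s=v[:3];kp,_=knob(v[3]);e=0
    for p,fg,org,k in D:
        kk=ren(p,kp,s);e+=np.abs(np.maximum(ren(p,STAND,s),kk)-fg)[k].sum()+3*np.abs(kk-org)[k].sum()
    return e
for d in([.01,.01,.06,.3],[-.01,.01,-.06,-.3]):
    r=minimize(cost,v0,method="Nelder-Mead",options=dict(initial_simplex=v0+np.vstack([np.zeros(4),np.diag(d)]),maxiter=400,xatol=1e-4,fatol=.2));print(r.fun,r.x.round(4))
v=r.x;np.save("fit.npy",v);kc=knob(v[3])[1];kw=w([kc],v[:3])[0];print("knob",kw.round(4))
s=status.read_state();T=R.from_rotvec(s["tcp_rot"]);print("tool axes cols",T.as_matrix().round(3).tolist())
print("mount",np.round(read_camera("wrist")["mount"],3).tolist())
X=np.array([np.cos(v[2]),np.sin(v[2]),0]);Y=np.array([-X[1],X[0],0]);a=np.radians(20)
z=-np.cos(a)*np.array([0,0,1])+np.sin(a)*X
for sg in(1,-1):
    y=sg*Y;M=np.c_[np.cross(y,z),y,z];print(sg,np.degrees((T.inv()*R.from_matrix(M)).as_rotvec()).round(2),R.from_matrix(M).as_rotvec().round(4))
E
```

```text
th 85 47 237 53
th 85 11 597 90
932.1294117647059 [ 0.6452 -0.1118  0.1809  2.2149]
928.4470588235292 [ 0.6454 -0.1119  0.1759  2.2063]
knob [ 0.5681 -0.1624  0.1333]
tool axes cols [[-0.951, 0.31, 0.0], [0.31, 0.951, 0.0], [0.0, 0.0, -1.0]]
mount [[-0.001, 0.957, 0.29, 0.075], [1.0, 0.001, 0.001, 0.0], [0.001, 0.29, -0.957, -0.143], [0.0, 0.0, 0.0, 1.0]]
1 [ -4.9  -19.6  -27.83] [-0.2454  2.7828  0.0433]
-1 [-26.42   6.61 149.87] [-3.0523 -0.2692 -0.5382]
```

Request:
{"api": "drive_tool", "payload": {"rows": [[0, 0, -7, 0, 0, 0, 1], [0, 0, -7, 0, 0, 0, 1], [0, 0, -7, 0, 0, 0, 1], [0, 0, -7, 0, 0, 0, 1], [0, -6.7, 0, 0, 0, 0, 1], [0, -6.7, 0, 0, 0, 0, 1], [0, -6.6, 0, 0, 0, 0, 1], [0, 0, 0, -0.0078, -0.0388, 0.0024, 1]], "force": 60}}

```text
time: 1.32
tool_pos: [0.2174, 0.6095, 0.2304]
tcp_rot: [-0.255, 2.78, 0.05]
wrist_force: [0.5, -0.9, 0.4]
width: 0.996
grip_force: 0.0
```

Request:
{"api": "drive_tool", "payload": {"rows": [[0, 0, 0, -0.0078, -0.0388, 0.0024, 1], [0, 0, 0, -0.0078, -0.0388, 0.0024, 1], [0, 0, 0, -0.0078, -0.0388, 0.0024, 1], [0, 0, 0, -0.0078, -0.0388, 0.0024, 1], [0, 0, 0, -0.0078, -0.0388, 0.0024, 1], [0, 0, 0, -0.0078, -0.0388, 0.0024, 1], [0, 0, 0, -0.0078, -0.0388, 0.0024, 1], [0, 0, 0, -0.0078, -0.0388, 0.0024, 1]]}}

```text
time: 1.98
tool_pos: [0.3417, 0.3091, 0.2353]
tcp_rot: [-0.244, 2.782, 0.044]
wrist_force: [0.9, 0.5, 0.5]
width: 0.995
grip_force: 0.0
```

Request:
{"api": "drive_tool", "payload": {"rows": [[0, 0, 0, -0.0078, -0.0388, 0.0024, 1], [0, 0, 0, -0.0078, -0.0388, 0.0024, 1], [0, 0, 0, -0.0078, -0.0388, 0.0024, 1], [0, 0, 0, -0.0078, -0.0388, 0.0024, 1], [0, 0, 0, -0.0078, -0.0388, 0.0024, 1], [0, 0, 0, -0.0078, -0.0388, 0.0024, 1], [0, 0, 0, -0.0078, -0.0388, 0.0024, 1], [0, 0, 0, -0.0078, -0.0388, 0.0024, 1]]}}

```text
time: 2.65
tool_pos: [0.4599, 0.014, 0.2392]
tcp_rot: [-0.242, 2.781, 0.042]
wrist_force: [0.4, 1.2, 0.4]
width: 1.0
grip_force: 0.0
```

Five more rows to the hover, then a look with the wrist camera.

Request:
{"api": "drive_tool", "payload": {"rows": [[0, 0, 0, -0.0078, -0.0388, 0.0024, 1], [0, 0, 0, -0.0078, -0.0388, 0.0024, 1], [0, 0, 0, -0.0078, -0.0388, 0.0024, 1], [0, 0, 0, -0.0078, -0.0388, 0.0024, 1], [0, 0, 0, -0.0078, -0.0388, 0.0024, 1], [0, 0, 0, 0, 0, 0, 1], [0, 0, 0, 0, 0, 0, 1]]}}

```text
time: 3.23
tool_pos: [0.5335, -0.17, 0.2401]
tcp_rot: [-0.238, 2.784, 0.043]
wrist_force: [-0.7, 0.5, -0.7]
width: 1.005
grip_force: 0.0
```

```bash
python3 - <<'E'
from h import *
from workcell import read_camera,status
v=np.load("fit.npy")
s=status.read_state();p=read_camera("wrist");T=np.eye(4);T[:3,:3]=R.from_rotvec(s["tcp_rot"]).as_matrix();T[:3,3]=s["tool_pos"]
p["world_from_camera"]=T@p["mount"]
kp,kc=knob(v[3]);kw=w([kc],v[:3]);print(s["tool_pos"],"d tool",((kw[0]-s["tool_pos"])@T[:3,:3]).round(4),"px",proj(p,kw))
hsv=cv2.cvtColor(p["color"],cv2.COLOR_RGB2HSV);o=(hsv[...,0]<18)&(hsv[...,1]>150)&(hsv[...,2]>80);ys,xs=np.nonzero(o)
print("orange",o.sum(),xs.mean(),ys.mean(),xs.min(),xs.max(),ys.min(),ys.max())
im=p["color"][:,:,::-1].copy()
for parts,c in((kp,(255,0,0)),([STAND[2]],(0,255,0)),([STAND[0]],(0,255,255))):
    cs,_=cv2.findContours((ren(p,parts,v[:3])>.5).astype(np.uint8),0,2);cv2.drawContours(im,cs,-1,c,1)
cv2.imwrite("pics/w1.png",im)
E
```

```text
[ 0.5335234  -0.16998793  0.24013354] d tool [0.0033 0.0016 0.1125] px [[254.55520139 185.6291831 ]]
orange 1775 113.7543661971831 125.75267605633803 2 270 73 206
```

View pics/w1.png

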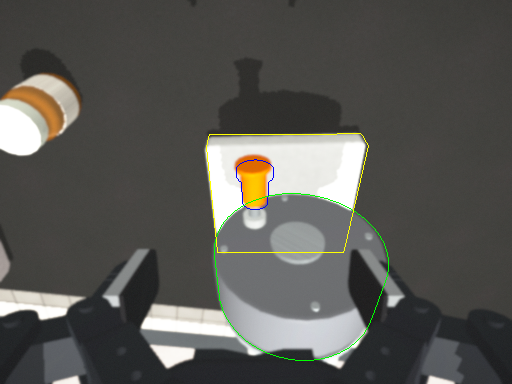

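The wrist view shows the knob at about (254,180), roughly 4 px nearer the robot than predicted. The drum and foot outlines agree, so I'll descend along the tool axis with a small x correction and grip.

Request:
{"api": "drive_tool", "payload": {"rows": [[0, 0, 0, 0.0015, 0.0016, 0.03, 1], [0, 0, 0, 0, 0, 0.03, 1], [0, 0, 0, 0, 0, 0.03, 1], [0, 0, 0, 0, 0, 0.025, 1], [0, 0, 0, 0, 0, 0.018, 1], [0, 0, 0, 0, 0, 0, 1]]}}

```text
time: 3.78
tool_pos: [0.5735, -0.155, 0.1103]
tcp_rot: [-0.246, 2.79, 0.049]
wrist_force: [-0.5, 0.2, -0.4]
width: 0.999
grip_force: 0.0
```

Request:
{"api": "drive_tool", "payload": {"rows": [[0, 0, 0, 0, 0, 0, 0], [0, 0, 0, 0, 0, 0, 0], [0, 0, 0, 0, 0, 0, 0], [0, 0, 0, 0, 0, 0, 0], [0, 0, 0, 0, 0, 0, 0], [0, 0, 0, 0, 0, 0, 0], [0, 0, 0, 0, 0, 0, 0], [0, 0, 0, 0, 0, 0, 0]], "force": 60}}

```text
time: 4.45
tool_pos: [0.5767, -0.1594, 0.1153]
tcp_rot: [-0.242, 2.782, 0.041]
wrist_force: [1.6, -3.2, -1.4]
width: 0.236
grip_force: 58.8
```

```bash
python3 - <<'E'
from h import *
from workcell import read_camera,status
s=status.read_state();print(s)
p=read_camera("wrist");cv2.imwrite("pics/w2.png",p["color"][:,:,::-1])
E
```

```text
{'time': 4.45, 'q': array([-0.42329582,  0.05115238,  2.12040515,  0.30231089,  0.69904312,
       -2.37365394]), 'joint_vel': array([ 0.00206576,  0.00412663, -0.00098008,  0.00104889,  0.00117596,
        0.00148655]), 'joint_torque': array([  1.3829786 , -37.02411532, -32.8004086 ,   1.47066023,
        -0.56683252,   0.20240712]), 'tool_pos': array([ 0.57666537, -0.15943362,  0.11527808]), 'tcp_rot': array([-0.24242127,  2.78214552,  0.04089381]), 'wrist_force': array([ 1.6395075 , -3.21354655, -1.39293123]), 'torque': array([-0.53566643,  0.08709636,  0.0353756 ]), 'grip_force': 58.759002685546875, 'width': 0.23588759610369772}
```

View pics/w2.png

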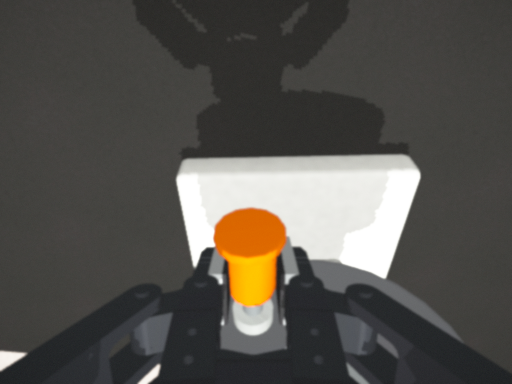

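It's gripped behind the rim. Now I'll pull along stand −x, which is tool (0.94, 0, −0.342).

Request:
{"api": "drive_tool", "payload": {"rows": [[0, 0, 0, 0.0038, 0, -0.0014, 0], [0, 0, 0, 0.0038, 0, -0.0014, 0], [0, 0, 0, 0.0038, 0, -0.0014, 0], [0, 0, 0, 0.0038, 0, -0.0014, 0], [0, 0, 0, 0.0038, 0, -0.0014, 0], [0, 0, 0, 0, 0, 0, 0]]}}

```text
time: 5.0
tool_pos: [0.5586, -0.1632, 0.1162]
tcp_rot: [-0.241, 2.778, 0.039]
wrist_force: [12.1, -2.9, -6.4]
width: 0.237
grip_force: 59.0
```

Request:
{"api": "drive_tool", "payload": {"rows": [[0, 0, 0, 0.0019, 0, -0.0007, 0], [0, 0, 0, 0.0019, 0, -0.0007, 0], [0, 0, 0, 0, 0, 0, 0], [0, 0, 0, 0, 0, 0, 0]]}}

```text
time: 5.33
tool_pos: [0.5553, -0.164, 0.1165]
tcp_rot: [-0.241, 2.778, 0.038]
wrist_force: [10.3, -3.4, -5.9]
width: 0.234
grip_force: 59.0
```

Request:
{"api": "drive_tool", "payload": {"rows": [[0, 0, 0, 0.0009, 0, -0.0003, 0], [0, 0, 0, 0, 0, 0, 0], [0, 0, 0, 0, 0, 0, 0]]}}

```text
time: 5.58
tool_pos: [0.5545, -0.1643, 0.1165]
tcp_rot: [-0.24, 2.777, 0.038]
wrist_force: [11.1, -2.6, -6.0]
width: 0.238
grip_force: 59.0
```

Request:
{"api": "drive_tool", "payload": {"rows": [[0, 0, 0, 0.0009, 0, -0.0003, 0], [0, 0, 0, 0, 0, 0, 0], [0, 0, 0, 0, 0, 0, 0]]}}

```text
time: 5.83
tool_pos: [0.5536, -0.1644, 0.1165]
tcp_rot: [-0.24, 2.777, 0.038]
wrist_force: [11.0, -2.9, -6.5]
width: 0.235
grip_force: 59.0
```

Request:
{"api": "drive_tool", "payload": {"rows": [[0, 0, 0, 0.0009, 0, -0.0003, 0], [0, 0, 0, 0, 0, 0, 0], [0, 0, 0, 0, 0, 0, 0]]}}

```text
time: 6.08
tool_pos: [0.5527, -0.1646, 0.1165]
tcp_rot: [-0.241, 2.777, 0.038]
wrist_force: [10.7, -2.8, -6.7]
width: 0.237
grip_force: 59.0
```

Request:
{"api": "drive_tool", "payload": {"rows": [[0, 0, 0, 0.0009, 0, -0.0003, 0], [0, 0, 0, 0, 0, 0, 0], [0, 0, 0, 0, 0, 0, 0]]}}

```text
time: 6.33
tool_pos: [0.5518, -0.1648, 0.1165]
tcp_rot: [-0.241, 2.777, 0.038]
wrist_force: [10.8, -1.9, -6.0]
width: 0.236
grip_force: 59.0
```

Request:
{"api": "drive_tool", "payload": {"rows": [[0, 0, 0, 0.0009, 0, -0.0003, 0], [0, 0, 0, 0, 0, 0, 0], [0, 0, 0, 0, 0, 0, 0]]}}

```text
time: 6.58
tool_pos: [0.5516, -0.1651, 0.117]
tcp_rot: [-0.24, 2.776, 0.037]
wrist_force: [13.5, -3.4, -6.9]
width: 0.232
grip_force: 59.1
```

Request:
{"api": "drive_tool", "payload": {"rows": [[0, 0, 0, 0.0014, 0, -0.0005, 0], [0, 0, 0, 0, 0, 0, 0], [0, 0, 0, 0, 0, 0, 0]]}}

```text
time: 6.83
tool_pos: [0.5517, -0.166, 0.1182]
tcp_rot: [-0.239, 2.773, 0.035]
wrist_force: [18.0, -3.4, -7.1]
width: 0.24
grip_force: 59.1
```

```bash
python3 - <<'E'
from h import *
from workcell import read_camera,status
v=np.load("fit.npy");s=status.read_state();M=R.from_rotvec(s["tcp_rot"]).as_matrix()
c,n=np.cos(v[2]),np.sin(v[2]);B=np.array([[c,n,0],[-n,c,0],[0,0,1]])
print("tool axes in stand",(B@M).round(3).tolist())
kw=s["tool_pos"]+M@[.0038,0,-.0204];q=B@(kw-[v[0],v[1],.16]);print("knob in stand",q.round(4),np.hypot(q[1],q[2]),np.arctan2(-q[1],q[2]),"F",(B@s["wrist_force"]).round(2))
E
```

```text
tool axes in stand [[-0.936, 0.005, 0.352], [0.003, 1.0, -0.007], [-0.352, -0.006, -0.936]]
knob in stand [-0.1125 -0.0368 -0.0241] 0.04395348049156914 2.149825257742252 F [17.1  -6.51 -7.14]
```

The handle is at its stop, with about 17 N axial. Next I'll compute the rows for one full slow turn, first adding 1 mm outward to ease the inward radial bias.

```bash
cat > circ.py <<'E'
import sys,json,numpy as np
def rows(a,b,step=7.5,r=.045):
    n=max(1,round(abs(b-a)/step));t=np.radians(np.linspace(a,b,n+1));y=-r*np.sin(t);z=r*np.cos(t)
    return [[0,0,0,round(-.352*d,4),round(c,4),round(-.936*d,4),0] for c,d in zip(np.diff(y),np.diff(z))]
if __name__=="__main__":
    for a in np.arange(*map(float,sys.argv[1:4])): print(a,json.dumps(rows(a,a+float(sys.argv[3]))).replace("0, 0, 0, ","0,0,0,",))
E
python3 circ.py 125 485 30
```

```text
125.0 [[0,0,0,0.0016, 0.0037, 0.0043, 0], [0,0,0,0.0014, 0.0043, 0.0038, 0], [0,0,0,0.0012, 0.0047, 0.0033, 0], [0,0,0,0.001, 0.0052, 0.0027, 0]]
155.0 [[0,0,0,0.0008, 0.0055, 0.002, 0], [0,0,0,0.0005, 0.0057, 0.0013, 0], [0,0,0,0.0002, 0.0059, 0.0006, 0], [0,0,0,-0.0, 0.0059, -0.0001, 0]]
185.0 [[0,0,0,-0.0003, 0.0058, -0.0008, 0], [0,0,0,-0.0006, 0.0057, -0.0015, 0], [0,0,0,-0.0008, 0.0054, -0.0022, 0], [0,0,0,-0.0011, 0.005, -0.0029, 0]]
215.0 [[0,0,0,-0.0013, 0.0046, -0.0034, 0], [0,0,0,-0.0015, 0.0041, -0.004, 0], [0,0,0,-0.0017, 0.0035, -0.0044, 0], [0,0,0,-0.0018, 0.0028, -0.0048, 0]]
245.0 [[0,0,0,-0.0019, 0.0021, -0.0051, 0], [0,0,0,-0.002, 0.0014, -0.0054, 0], [0,0,0,-0.0021, 0.0006, -0.0055, 0], [0,0,0,-0.0021, -0.0001, -0.0055, 0]]
275.0 [[0,0,0,-0.002, -0.0009, -0.0054, 0], [0,0,0,-0.002, -0.0016, -0.0053, 0], [0,0,0,-0.0019, -0.0024, -0.005, 0], [0,0,0,-0.0018, -0.0031, -0.0047, 0]]
305.0 [[0,0,0,-0.0016, -0.0037, -0.0043, 0], [0,0,0,-0.0014, -0.0043, -0.0038, 0], [0,0,0,-0.0012, -0.0047, -0.0033, 0], [0,0,0,-0.001, -0.0052, -0.0027, 0]]
335.0 [[0,0,0,-0.0008, -0.0055, -0.002, 0], [0,0,0,-0.0005, -0.0057, -0.0013, 0], [0,0,0,-0.0002, -0.0059, -0.0006, 0], [0,0,0,0.0, -0.0059, 0.0001, 0]]
365.0 [[0,0,0,0.0003, -0.0058, 0.0008, 0], [0,0,0,0.0006, -0.0057, 0.0015, 0], [0,0,0,0.0008, -0.0054, 0.0022, 0], [0,0,0,0.0011, -0.005, 0.0029, 0]]
395.0 [[0,0,0,0.0013, -0.0046, 0.0034, 0], [0,0,0,0.0015, -0.0041, 0.004, 0], [0,0,0,0.0017, -0.0035, 0.0044, 0], [0,0,0,0.0018, -0.0028, 0.0048, 0]]
425.0 [[0,0,0,0.0019, -0.0021, 0.0051, 0], [0,0,0,0.002, -0.0014, 0.0054, 0], [0,0,0,0.0021, -0.0006, 0.0055, 0], [0,0,0,0.0021, 0.0001, 0.0055, 0]]
455.0 [[0,0,0,0.002, 0.0009, 0.0054, 0], [0,0,0,0.002, 0.0016, 0.0053, 0], [0,0,0,0.0019, 0.0024, 0.005, 0], [0,0,0,0.0018, 0.0031, 0.0047, 0]]
```

Request:
{"api": "drive_tool", "payload": {"rows": [[0, 0, 0, 0.0002, -0.0008, 0.0006, 0], [0, 0, 0, 0, 0, 0, 0], [0, 0, 0, 0, 0, 0, 0]]}}

```text
time: 7.08
tool_pos: [0.5518, -0.1663, 0.1178]
tcp_rot: [-0.24, 2.773, 0.036]
wrist_force: [16.0, -0.1, -5.0]
width: 0.232
grip_force: 59.4
```

Request:
{"api": "drive_tool", "payload": {"rows": [[0, 0, 0, 0.0016, 0.0037, 0.0043, 0], [0, 0, 0, 0.0014, 0.0043, 0.0038, 0], [0, 0, 0, 0.0012, 0.0047, 0.0033, 0], [0, 0, 0, 0.001, 0.0052, 0.0027, 0]]}}

```text
time: 7.42
tool_pos: [0.5481, -0.1472, 0.1027]
tcp_rot: [-0.24, 2.774, 0.04]
wrist_force: [10.6, 6.2, 3.3]
width: 0.235
grip_force: 60.3
```

Request:
{"api": "drive_tool", "payload": {"rows": [[0, 0, 0, 0.0008, 0.0055, 0.002, 0], [0, 0, 0, 0.0005, 0.0057, 0.0013, 0], [0, 0, 0, 0.0002, 0.0059, 0.0006, 0], [0, 0, 0, 0, 0.0059, -0.0001, 0], [0, 0, 0, 0, 0, 0, 0], [0, 0, 0, 0, 0, 0, 0]]}}

```text
time: 7.92
tool_pos: [0.5455, -0.1248, 0.1007]
tcp_rot: [-0.241, 2.771, 0.038]
wrist_force: [10.1, 4.8, 6.3]
width: 0.231
grip_force: 60.9
```

```bash
cat > st.py <<'E'
from h import *
import sys,json
v=np.load("fit.npy");c,n=np.cos(v[2]),np.sin(v[2]);B=np.array([[c,n,0],[-n,c,0],[0,0,1]])
def an(pos,rot,F):
    kw=np.array(pos)+R.from_rotvec(rot).as_matrix()@[.0038,0,-.0204];q=B@(kw-[v[0],v[1],.16]);f=B@np.array(F)
    th=np.arctan2(-q[1],q[2]);r=[-np.sin(th),np.cos(th)];t=[-np.cos(th),-np.sin(th)]
    return dict(q=(q*1000).round(1).tolist(),r=round(1000*np.hypot(q[1],q[2]),1),th=round(np.degrees(th)%360,1),Fx=round(f[0],1),Frad=round(f[1:]@r,1),Ftan=round(f[1:]@t,2))
if __name__=="__main__":
    from workcell import status
    s=status.read_state();print(an(s["tool_pos"],s["tcp_rot"],s["wrist_force"]),s["q"].round(2))
E
python3 st.py
```

```text
{'q': [-111.4, 4.8, -41.6], 'r': np.float64(41.9), 'th': np.float64(186.6), 'Fx': np.float64(10.8), 'Frad': np.float64(-5.9), 'Ftan': np.float64(3.62)} [-0.38 -0.01  2.22  0.31  0.64 -2.35]
```

Request:
{"api": "drive_tool", "payload": {"rows": [[0, 0, 0, 0.001, 0, -0.0014, 0], [0, 0, 0, 0, 0, 0, 0], [0, 0, 0, 0, 0, 0, 0]]}}

```text
time: 8.17
tool_pos: [0.5437, -0.1251, 0.101]
tcp_rot: [-0.241, 2.771, 0.039]
wrist_force: [12.3, 5.0, 3.8]
width: 0.24
grip_force: 60.5
```

Request:
{"api": "drive_tool", "payload": {"rows": [[0, 0, 0, 0.0005, 0, -0.0002, 0], [0, 0, 0, 0, 0, 0, 0], [0, 0, 0, 0, 0, 0, 0]]}}

```text
time: 8.42
tool_pos: [0.5437, -0.1252, 0.1012]
tcp_rot: [-0.24, 2.771, 0.039]
wrist_force: [14.1, 5.5, 2.6]
width: 0.237
grip_force: 60.4
```

```bash
python3 st.py
```

```text
{'q': [-113.3, 4.8, -41.0], 'r': np.float64(41.3), 'th': np.float64(186.6), 'Fx': np.float64(14.8), 'Frad': np.float64(-2.2), 'Ftan': np.float64(3.2)} [-0.39 -0.02  2.22  0.31  0.65 -2.35]
```

Request:
{"api": "drive_tool", "payload": {"rows": [[0, 0, 0, -0.0002, 0.0058, -0.0008, 0], [0, 0, 0, -0.0005, 0.0057, -0.0015, 0], [0, 0, 0, -0.0007, 0.0054, -0.0022, 0], [0, 0, 0, -0.001, 0.005, -0.0029, 0]]}}

```text
time: 8.75
tool_pos: [0.5402, -0.1046, 0.1099]
tcp_rot: [-0.24, 2.769, 0.036]
wrist_force: [9.0, 0.3, 6.1]
width: 0.237
grip_force: 60.6
```

Request:
{"api": "drive_tool", "payload": {"rows": [[0, 0, 0, -0.0012, 0.0046, -0.0034, 0], [0, 0, 0, -0.0014, 0.0041, -0.004, 0], [0, 0, 0, -0.0016, 0.0035, -0.0044, 0], [0, 0, 0, -0.0018, 0.0028, -0.0048, 0]]}}

```text
time: 9.08
tool_pos: [0.5381, -0.0908, 0.1283]
tcp_rot: [-0.24, 2.767, 0.033]
wrist_force: [11.9, -6.3, 3.7]
width: 0.235
grip_force: 60.3
```

```bash
python3 st.py
```

```text
{'q': [-112.8, 39.7, -14.0], 'r': np.float64(42.1), 'th': np.float64(250.5), 'Fx': np.float64(10.6), 'Frad': np.float64(-9.0), 'Ftan': np.float64(0.68)} [-0.32 -0.09  2.23  0.26  0.68 -2.23]
```

Request:
{"api": "drive_tool", "payload": {"rows": [[0, 0, 0, 0.0016, -0.0018, -0.0014, 0], [0, 0, 0, 0, 0, 0, 0], [0, 0, 0, 0, 0, 0, 0]]}}

```text
time: 9.33
tool_pos: [0.537, -0.0917, 0.1291]
tcp_rot: [-0.239, 2.766, 0.036]
wrist_force: [16.6, 2.1, 2.1]
width: 0.233
grip_force: 60.0
```

```bash
python3 st.py
```

```text
{'q': [-114.0, 38.9, -13.2], 'r': np.float64(41.1), 'th': np.float64(251.3), 'Fx': np.float64(16.7), 'Frad': np.float64(-1.5), 'Ftan': np.float64(1.72)} [-0.32 -0.09  2.24  0.26  0.69 -2.24]
```

```bash
sed -i 's/q=B@(kw-\[v\[0\],v\[1\],.16\])/q=B@(kw-[v[0],v[1],.16])-[0,-.0024,.0036]/' st.py; python3 st.py; python3 circ.py 248 398 30
```

```text
{'q': [-114.0, 41.3, -16.8], 'r': np.float64(44.6), 'th': np.float64(247.9), 'Fx': np.float64(16.7), 'Frad': np.float64(-1.6), 'Ftan': np.float64(1.63)} [-0.32 -0.09  2.24  0.26  0.69 -2.24]
248.0 [[0,0,0,-0.002, 0.0018, -0.0052, 0], [0,0,0,-0.002, 0.0011, -0.0054, 0], [0,0,0,-0.0021, 0.0003, -0.0055, 0], [0,0,0,-0.0021, -0.0004, -0.0055, 0]]
278.0 [[0,0,0,-0.002, -0.0012, -0.0054, 0], [0,0,0,-0.002, -0.0019, -0.0052, 0], [0,0,0,-0.0019, -0.0026, -0.0049, 0], [0,0,0,-0.0017, -0.0033, -0.0046, 0]]
308.0 [[0,0,0,-0.0015, -0.0039, -0.0041, 0], [0,0,0,-0.0014, -0.0045, -0.0036, 0], [0,0,0,-0.0011, -0.0049, -0.003, 0], [0,0,0,-0.0009, -0.0053, -0.0024, 0]]
338.0 [[0,0,0,-0.0006, -0.0056, -0.0017, 0], [0,0,0,-0.0004, -0.0058, -0.001, 0], [0,0,0,-0.0001, -0.0059, -0.0003, 0], [0,0,0,0.0002, -0.0059, 0.0004, 0]]
368.0 [[0,0,0,0.0004, -0.0058, 0.0011, 0], [0,0,0,0.0007, -0.0056, 0.0018, 0], [0,0,0,0.0009, -0.0053, 0.0025, 0], [0,0,0,0.0012, -0.0049, 0.0031, 0]]
```

Request:
{"api": "drive_tool", "payload": {"rows": [[0, 0, 0, -0.002, 0.0018, -0.0052, 0], [0, 0, 0, -0.002, 0.0011, -0.0054, 0], [0, 0, 0, -0.0021, 0.0003, -0.0055, 0], [0, 0, 0, -0.0021, -0.0004, -0.0055, 0], [0, 0, 0, 0, 0, 0, 0]]}}

```text
time: 9.75
tool_pos: [0.5365, -0.0891, 0.1526]
tcp_rot: [-0.24, 2.766, 0.036]
wrist_force: [18.7, 1.9, 0.6]
width: 0.236
grip_force: 60.0
```

```bash
python3 st.py
```

```text
{'q': [-114.1, 44.0, 6.7], 'r': np.float64(44.5), 'th': np.float64(278.6), 'Fx': np.float64(18.7), 'Frad': np.float64(-1.3), 'Ftan': np.float64(0.76)} [-0.31 -0.12  2.22  0.24  0.74 -2.21]
```

Request:
{"api": "drive_tool", "payload": {"rows": [[0, 0, 0, -0.002, -0.0012, -0.0054, 0], [0, 0, 0, -0.002, -0.0019, -0.0052, 0], [0, 0, 0, -0.0019, -0.0026, -0.0049, 0], [0, 0, 0, -0.0017, -0.0033, -0.0046, 0], [0, 0, 0, 0, 0, 0, 0]]}}

```text
time: 10.17
tool_pos: [0.5382, -0.098, 0.1735]
tcp_rot: [-0.239, 2.766, 0.036]
wrist_force: [20.3, 3.2, -1.2]
width: 0.235
grip_force: 59.8
```

```bash
python3 st.py
```

```text
{'q': [-114.0, 35.0, 27.6], 'r': np.float64(44.6), 'th': np.float64(308.3), 'Fx': np.float64(20.6), 'Frad': np.float64(-1.1), 'Ftan': np.float64(-0.67)} [-0.33 -0.14  2.19  0.24  0.78 -2.22]
```

Request:
{"api": "drive_tool", "payload": {"rows": [[0, 0, 0, -0.0015, -0.0039, -0.0041, 0], [0, 0, 0, -0.0014, -0.0045, -0.0036, 0], [0, 0, 0, -0.0011, -0.0049, -0.003, 0], [0, 0, 0, -0.0009, -0.0053, -0.0024, 0], [0, 0, 0, 0, 0, 0, 0]]}}

```text
time: 10.58
tool_pos: [0.5417, -0.1157, 0.1871]
tcp_rot: [-0.239, 2.766, 0.038]
wrist_force: [21.1, 5.5, -0.9]
width: 0.234
grip_force: 59.8
```

```bash
python3 st.py
```

```text
{'q': [-113.7, 16.9, 41.2], 'r': np.float64(44.5), 'th': np.float64(337.8), 'Fx': np.float64(21.8), 'Frad': np.float64(-0.1), 'Ftan': np.float64(-1.94)} [-0.37 -0.14  2.16  0.25  0.82 -2.26]
```

Request:
{"api": "drive_tool", "payload": {"rows": [[0, 0, 0, -0.0006, -0.0056, -0.0017, 0], [0, 0, 0, -0.0004, -0.0058, -0.001, 0], [0, 0, 0, -0.0001, -0.0059, -0.0003, 0], [0, 0, 0, 0.0002, -0.0059, 0.0004, 0], [0, 0, 0, 0, 0, 0, 0]]}}

```text
time: 11.0
tool_pos: [0.5462, -0.1384, 0.1901]
tcp_rot: [-0.238, 2.765, 0.039]
wrist_force: [23.0, 5.8, 0.1]
width: 0.238
grip_force: 60.0
```

```bash
python3 st.py
```

```text
{'q': [-113.2, -6.3, 44.2], 'r': np.float64(44.6), 'th': np.float64(8.1), 'Fx': np.float64(23.6), 'Frad': np.float64(-0.1), 'Ftan': np.float64(-1.69)} [-0.41 -0.12  2.13  0.27  0.83 -2.31]
```

Request:
{"api": "drive_tool", "payload": {"rows": [[0, 0, 0, 0.0004, -0.0058, 0.0011, 0], [0, 0, 0, 0.0007, -0.0056, 0.0018, 0], [0, 0, 0, 0.0009, -0.0053, 0.0025, 0], [0, 0, 0, 0.0012, -0.0049, 0.0031, 0], [0, 0, 0, 0, 0, 0, 0]]}}

```text
time: 11.42
tool_pos: [0.5504, -0.1598, 0.1811]
tcp_rot: [-0.237, 2.764, 0.038]
wrist_force: [24.0, 6.4, 1.0]
width: 0.234
grip_force: 59.9
```

```bash
python3 st.py; python3 circ.py 398 518 30
```

```text
{'q': [-112.8, -28.1, 35.1], 'r': np.float64(45.0), 'th': np.float64(38.6), 'Fx': np.float64(24.7), 'Frad': np.float64(-0.5), 'Ftan': np.float64(-2.31)} [-0.45 -0.08  2.12  0.29  0.82 -2.36]
398.0 [[0,0,0,0.0014, -0.0044, 0.0037, 0], [0,0,0,0.0016, -0.0038, 0.0042, 0], [0,0,0,0.0017, -0.0032, 0.0046, 0], [0,0,0,0.0019, -0.0026, 0.005, 0]]
428.0 [[0,0,0,0.002, -0.0018, 0.0052, 0], [0,0,0,0.002, -0.0011, 0.0054, 0], [0,0,0,0.0021, -0.0003, 0.0055, 0], [0,0,0,0.0021, 0.0004, 0.0055, 0]]
458.0 [[0,0,0,0.002, 0.0012, 0.0054, 0], [0,0,0,0.002, 0.0019, 0.0052, 0], [0,0,0,0.0019, 0.0026, 0.0049, 0], [0,0,0,0.0017, 0.0033, 0.0046, 0]]
488.0 [[0,0,0,0.0015, 0.0039, 0.0041, 0], [0,0,0,0.0014, 0.0045, 0.0036, 0], [0,0,0,0.0011, 0.0049, 0.003, 0], [0,0,0,0.0009, 0.0053, 0.0024, 0]]
```

Request:
{"api": "drive_tool", "payload": {"rows": [[0, 0, 0, 0.0013, -0.0044, 0.0037, 0], [0, 0, 0, 0.0015, -0.0038, 0.0042, 0], [0, 0, 0, 0.0016, -0.0032, 0.0046, 0], [0, 0, 0, 0.0018, -0.0026, 0.005, 0], [0, 0, 0, 0, 0, 0, 0]]}}

```text
time: 11.83
tool_pos: [0.5532, -0.1738, 0.1623]
tcp_rot: [-0.237, 2.765, 0.037]
wrist_force: [24.3, 5.3, 1.2]
width: 0.239
grip_force: 59.8
```

Request:
{"api": "drive_tool", "payload": {"rows": [[0, 0, 0, 0.002, -0.0018, 0.0052, 0], [0, 0, 0, 0.002, -0.0011, 0.0054, 0], [0, 0, 0, 0.0021, -0.0003, 0.0055, 0], [0, 0, 0, 0.0021, 0.0004, 0.0055, 0], [0, 0, 0, 0, 0, 0, 0]]}}

```text
time: 12.25
tool_pos: [0.5537, -0.1765, 0.1392]
tcp_rot: [-0.237, 2.764, 0.036]
wrist_force: [25.2, 5.9, 1.5]
width: 0.235
grip_force: 59.8
```

```bash
python3 st.py
```

```text
{'q': [-112.4, -45.0, -6.7], 'r': np.float64(45.5), 'th': np.float64(98.5), 'Fx': np.float64(25.8), 'Frad': np.float64(-1.6), 'Ftan': np.float64(-1.25)} [-0.48 -0.02  2.14  0.32  0.74 -2.43]
```

Request:
{"api": "drive_tool", "payload": {"rows": [[0, 0, 0, 0.002, 0.0012, 0.0054, 0], [0, 0, 0, 0.002, 0.0019, 0.0052, 0], [0, 0, 0, 0.0019, 0.0026, 0.0049, 0], [0, 0, 0, 0.0017, 0.0033, 0.0046, 0], [0, 0, 0, 0, 0, 0, 0]]}}

```text
time: 12.67
tool_pos: [0.5519, -0.1673, 0.1178]
tcp_rot: [-0.237, 2.765, 0.036]
wrist_force: [25.6, 6.5, -0.9]
width: 0.236
grip_force: 59.7
```

Request:
{"api": "drive_tool", "payload": {"rows": [[0, 0, 0, 0.0015, 0.0039, 0.0041, 0], [0, 0, 0, 0.0014, 0.0045, 0.0036, 0], [0, 0, 0, 0.0011, 0.0049, 0.003, 0], [0, 0, 0, 0.0009, 0.0053, 0.0024, 0], [0, 0, 0, 0, 0, 0, 0]]}}

```text
time: 13.08
tool_pos: [0.5482, -0.1487, 0.1038]
tcp_rot: [-0.238, 2.766, 0.037]
wrist_force: [23.3, 8.0, -1.6]
width: 0.238
grip_force: 59.9
```

```bash
python3 st.py; python3 circ.py 518 608 30
```

```text
{'q': [-113.0, -16.7, -42.1], 'r': np.float64(45.3), 'th': np.float64(158.4), 'Fx': np.float64(24.4), 'Frad': np.float64(0.1), 'Ftan': np.float64(4.14)} [-0.43  0.    2.2   0.33  0.66 -2.41]
518.0 [[0,0,0,0.0006, 0.0056, 0.0017, 0], [0,0,0,0.0004, 0.0058, 0.001, 0], [0,0,0,0.0001, 0.0059, 0.0003, 0], [0,0,0,-0.0002, 0.0059, -0.0004, 0]]
548.0 [[0,0,0,-0.0004, 0.0058, -0.0011, 0], [0,0,0,-0.0007, 0.0056, -0.0018, 0], [0,0,0,-0.0009, 0.0053, -0.0025, 0], [0,0,0,-0.0012, 0.0049, -0.0031, 0]]
578.0 [[0,0,0,-0.0014, 0.0044, -0.0037, 0], [0,0,0,-0.0016, 0.0038, -0.0042, 0], [0,0,0,-0.0017, 0.0032, -0.0046, 0], [0,0,0,-0.0019, 0.0026, -0.005, 0]]
```

Request:
{"api": "drive_tool", "payload": {"rows": [[0, 0, 0, 0.0007, 0.0056, 0.0017, 0], [0, 0, 0, 0.0005, 0.0058, 0.001, 0], [0, 0, 0, 0.0002, 0.0059, 0.0003, 0], [0, 0, 0, -0.0001, 0.0059, -0.0004, 0], [0, 0, 0, 0, 0, 0, 0]]}}

```text
time: 13.5
tool_pos: [0.5437, -0.1258, 0.1014]
tcp_rot: [-0.24, 2.766, 0.037]
wrist_force: [21.5, 8.3, 0.9]
width: 0.232
grip_force: 60.2
```

Request:
{"api": "drive_tool", "payload": {"rows": [[0, 0, 0, -0.0003, 0.0058, -0.0011, 0], [0, 0, 0, -0.0006, 0.0056, -0.0018, 0], [0, 0, 0, -0.0008, 0.0053, -0.0025, 0], [0, 0, 0, -0.0011, 0.0049, -0.0031, 0], [0, 0, 0, 0, 0, 0, 0]]}}

```text
time: 13.92
tool_pos: [0.5396, -0.1049, 0.1109]
tcp_rot: [-0.24, 2.765, 0.037]
wrist_force: [18.7, 5.7, 1.0]
width: 0.236
grip_force: 60.5
```

Request:
{"api": "drive_tool", "payload": {"rows": [[0, 0, 0, -0.0013, 0.0044, -0.0037, 0], [0, 0, 0, -0.0015, 0.0038, -0.0042, 0], [0, 0, 0, -0.0017, 0.0032, -0.0046, 0], [0, 0, 0, -0.0019, 0.0026, -0.005, 0], [0, 0, 0, 0, 0, 0, 0]]}}

```text
time: 14.33
tool_pos: [0.537, -0.0915, 0.1298]
tcp_rot: [-0.24, 2.765, 0.036]
wrist_force: [18.2, 4.1, 2.5]
width: 0.231
grip_force: 60.5
```

```bash
python3 st.py; python3 circ.py 608 678 30
```

```text
{'q': [-114.1, 41.5, -16.1], 'r': np.float64(44.5), 'th': np.float64(248.8), 'Fx': np.float64(18.6), 'Frad': np.float64(-0.1), 'Ftan': np.float64(2.61)} [-0.32 -0.09  2.24  0.26  0.69 -2.24]
608.0 [[0,0,0,-0.002, 0.0018, -0.0052, 0], [0,0,0,-0.002, 0.0011, -0.0054, 0], [0,0,0,-0.0021, 0.0003, -0.0055, 0], [0,0,0,-0.0021, -0.0004, -0.0055, 0]]
638.0 [[0,0,0,-0.002, -0.0012, -0.0054, 0], [0,0,0,-0.002, -0.0019, -0.0052, 0], [0,0,0,-0.0019, -0.0026, -0.0049, 0], [0,0,0,-0.0017, -0.0033, -0.0046, 0]]
668.0 [[0,0,0,-0.0015, -0.0039, -0.0041, 0], [0,0,0,-0.0014, -0.0045, -0.0036, 0], [0,0,0,-0.0011, -0.0049, -0.003, 0], [0,0,0,-0.0009, -0.0053, -0.0024, 0]]
```

Now I'll do the reverse turn so that friction cancels.

Request:
{"api": "drive_tool", "payload": {"rows": [[0, 0, 0, 0.0019, -0.0026, 0.005, 0], [0, 0, 0, 0.0017, -0.0032, 0.0046, 0], [0, 0, 0, 0.0015, -0.0038, 0.0042, 0], [0, 0, 0, 0.0013, -0.0044, 0.0037, 0], [0, 0, 0, 0, 0, 0, 0]]}}

```text
time: 14.75
tool_pos: [0.5398, -0.1061, 0.1099]
tcp_rot: [-0.238, 2.765, 0.036]
wrist_force: [21.1, 5.1, 2.0]
width: 0.235
grip_force: 60.2
```

Request:
{"api": "drive_tool", "payload": {"rows": [[0, 0, 0, 0.0011, -0.0049, 0.0031, 0], [0, 0, 0, 0.0008, -0.0053, 0.0025, 0], [0, 0, 0, 0.0006, -0.0056, 0.0018, 0], [0, 0, 0, 0.0003, -0.0058, 0.0011, 0], [0, 0, 0, 0, 0, 0, 0]]}}

```text
time: 15.17
tool_pos: [0.544, -0.1276, 0.1012]
tcp_rot: [-0.238, 2.766, 0.035]
wrist_force: [22.3, 6.7, 0.2]
width: 0.24
grip_force: 60.1
```

Request:
{"api": "drive_tool", "payload": {"rows": [[0, 0, 0, 0.0001, -0.0059, 0.0004, 0], [0, 0, 0, -0.0002, -0.0059, -0.0003, 0], [0, 0, 0, -0.0005, -0.0058, -0.001, 0], [0, 0, 0, -0.0007, -0.0056, -0.0017, 0], [0, 0, 0, 0, 0, 0, 0]]}}

```text
time: 15.58
tool_pos: [0.5486, -0.1506, 0.1046]
tcp_rot: [-0.238, 2.765, 0.034]
wrist_force: [24.3, 6.8, 0.4]
width: 0.237
grip_force: 60.2
```

Request:
{"api": "drive_tool", "payload": {"rows": [[0, 0, 0, -0.0009, -0.0053, -0.0024, 0], [0, 0, 0, -0.0011, -0.0049, -0.003, 0], [0, 0, 0, -0.0014, -0.0045, -0.0036, 0], [0, 0, 0, -0.0015, -0.0039, -0.0041, 0], [0, 0, 0, 0, 0, 0, 0]]}}

```text
time: 16.0
tool_pos: [0.5522, -0.1688, 0.1193]
tcp_rot: [-0.238, 2.764, 0.034]
wrist_force: [24.8, 7.0, 1.1]
width: 0.237
grip_force: 60.3
```

Request:
{"api": "drive_tool", "payload": {"rows": [[0, 0, 0, -0.0017, -0.0033, -0.0046, 0], [0, 0, 0, -0.0019, -0.0026, -0.0049, 0], [0, 0, 0, -0.002, -0.0019, -0.0052, 0], [0, 0, 0, -0.002, -0.0012, -0.0054, 0], [0, 0, 0, 0, 0, 0, 0]]}}

```text
time: 16.42
tool_pos: [0.5538, -0.1769, 0.1411]
tcp_rot: [-0.239, 2.764, 0.035]
wrist_force: [24.1, 6.8, 0.5]
width: 0.238
grip_force: 60.2
```

Request:
{"api": "drive_tool", "payload": {"rows": [[0, 0, 0, -0.0021, -0.0004, -0.0055, 0], [0, 0, 0, -0.0021, 0.0003, -0.0055, 0], [0, 0, 0, -0.002, 0.0011, -0.0054, 0], [0, 0, 0, -0.002, 0.0018, -0.0052, 0], [0, 0, 0, 0, 0, 0, 0]]}}

```text
time: 16.83
tool_pos: [0.5531, -0.1732, 0.164]
tcp_rot: [-0.239, 2.764, 0.037]
wrist_force: [23.7, 6.1, 0.8]
width: 0.238
grip_force: 60.4
```

```bash
python3 st.py
```

```text
{'q': [-112.5, -41.7, 18.1], 'r': np.float64(45.4), 'th': np.float64(66.5), 'Fx': np.float64(24.4), 'Frad': np.float64(-1.4), 'Ftan': np.float64(-1.45)} [-0.47 -0.05  2.12  0.3   0.79 -2.4 ]
```

Request:
{"api": "drive_tool", "payload": {"rows": [[0, 0, 0, -0.0018, 0.0026, -0.005, 0], [0, 0, 0, -0.0016, 0.0032, -0.0046, 0], [0, 0, 0, -0.0015, 0.0038, -0.0042, 0], [0, 0, 0, -0.0013, 0.0044, -0.0037, 0], [0, 0, 0, 0, 0, 0, 0]]}}

```text
time: 17.25
tool_pos: [0.5502, -0.1584, 0.1822]
tcp_rot: [-0.239, 2.764, 0.039]
wrist_force: [22.2, 7.1, 1.4]
width: 0.24
grip_force: 60.3
```

Request:
{"api": "drive_tool", "payload": {"rows": [[0, 0, 0, -0.0012, 0.0049, -0.0031, 0], [0, 0, 0, -0.0009, 0.0053, -0.0025, 0], [0, 0, 0, -0.0007, 0.0056, -0.0018, 0], [0, 0, 0, -0.0004, 0.0058, -0.0011, 0], [0, 0, 0, 0, 0, 0, 0]]}}

```text
time: 17.67
tool_pos: [0.5458, -0.1365, 0.1903]
tcp_rot: [-0.24, 2.765, 0.041]
wrist_force: [21.9, 8.2, 1.6]
width: 0.234
grip_force: 60.3
```

Request:
{"api": "drive_tool", "payload": {"rows": [[0, 0, 0, -0.0002, 0.0059, -0.0004, 0], [0, 0, 0, 0.0001, 0.0059, 0.0003, 0], [0, 0, 0, 0.0004, 0.0058, 0.001, 0], [0, 0, 0, 0.0006, 0.0056, 0.0017, 0], [0, 0, 0, 0, 0, 0, 0]]}}

```text
time: 18.08
tool_pos: [0.5412, -0.1137, 0.1862]
tcp_rot: [-0.239, 2.766, 0.041]
wrist_force: [21.2, 6.1, -2.1]
width: 0.234
grip_force: 59.8
```

Request:
{"api": "drive_tool", "payload": {"rows": [[0, 0, 0, 0.0009, 0.0053, 0.0024, 0], [0, 0, 0, 0.0011, 0.0049, 0.003, 0], [0, 0, 0, 0.0014, 0.0045, 0.0036, 0], [0, 0, 0, 0.0015, 0.0039, 0.0041, 0], [0, 0, 0, 0, 0, 0, 0]]}}

```text
time: 18.5
tool_pos: [0.5379, -0.0966, 0.1718]
tcp_rot: [-0.239, 2.767, 0.039]
wrist_force: [20.9, 1.9, -1.7]
width: 0.234
grip_force: 59.8
```

Request:
{"api": "drive_tool", "payload": {"rows": [[0, 0, 0, 0.0017, 0.0033, 0.0046, 0], [0, 0, 0, 0.0019, 0.0026, 0.0049, 0], [0, 0, 0, 0.002, 0.0019, 0.0052, 0], [0, 0, 0, 0.002, 0.0012, 0.0054, 0], [0, 0, 0, 0, 0, 0, 0]]}}

```text
time: 18.92
tool_pos: [0.5364, -0.0888, 0.1506]
tcp_rot: [-0.239, 2.767, 0.037]
wrist_force: [18.0, 0.8, 0.7]
width: 0.234
grip_force: 60.1
```

```bash
python3 st.py
```

```text
{'q': [-114.1, 44.4, 4.7], 'r': np.float64(44.6), 'th': np.float64(276.1), 'Fx': np.float64(17.9), 'Frad': np.float64(-2.3), 'Ftan': np.float64(0.92)} [-0.31 -0.12  2.22  0.25  0.73 -2.21]
```

```bash
cat > fit.py <<'E'
from h import *
v=np.load("fit.npy")
# pos, rot, F, dir
D=[([.537,-.0917,.1291],[-.239,2.766,.036],[16.6,2.1,2.1],0),
([.5365,-.0891,.1526],[-.240,2.766,.036],[18.7,1.9,.6],1),([.5382,-.098,.1735],[-.239,2.766,.036],[20.3,3.2,-1.2],1),
([.5417,-.1157,.1871],[-.239,2.766,.038],[21.1,5.5,-.9],1),([.5462,-.1384,.1901],[-.238,2.765,.039],[23,5.8,.1],1),
([.5504,-.1598,.1811],[-.237,2.764,.038],[24,6.4,1.],1),([.5532,-.1738,.1623],[-.237,2.765,.037],[24.3,5.3,1.2],1),
([.5537,-.1765,.1392],[-.237,2.764,.036],[25.2,5.9,1.5],1),([.5519,-.1673,.1178],[-.237,2.765,.036],[25.6,6.5,-.9],1),
([.5482,-.1487,.1038],[-.238,2.766,.037],[23.3,8.0,-1.6],1),([.5437,-.1258,.1014],[-.240,2.766,.037],[21.5,8.3,.9],1),
([.5396,-.1049,.1109],[-.240,2.765,.037],[18.7,5.7,1.0],1),([.537,-.0915,.1298],[-.240,2.765,.036],[18.2,4.1,2.5],1),
([.5398,-.1061,.1099],[-.238,2.765,.036],[21.1,5.1,2.],-1),([.544,-.1276,.1012],[-.238,2.766,.035],[22.3,6.7,.2],-1),
([.5486,-.1506,.1046],[-.238,2.765,.034],[24.3,6.8,.4],-1),([.5522,-.1688,.1193],[-.238,2.764,.034],[24.8,7,1.1],-1),
([.5538,-.1769,.1411],[-.239,2.764,.035],[24.1,6.8,.5],-1),([.5531,-.1732,.164],[-.239,2.764,.037],[23.7,6.1,.8],-1),
([.5502,-.1584,.1822],[-.239,2.764,.039],[22.2,7.1,1.4],-1),([.5458,-.1365,.1903],[-.240,2.765,.041],[21.9,8.2,1.6],-1),
([.5412,-.1137,.1862],[-.239,2.766,.041],[21.2,6.1,-2.1],-1),([.5379,-.0966,.1718],[-.239,2.767,.039],[20.9,1.9,-1.7],-1),
([.5364,-.0888,.1506],[-.239,2.767,.037],[18,.8,.7],-1)]
K=np.array([np.array(p)+R.from_rotvec(r).as_matrix()@[.0038,0,-.0204] for p,r,F,d in D]);F=np.array([f for *_,f,d in D]);d=np.array([x[3] for x in D])
T=np.array([p for p,*_ in D])
c,n=np.cos(v[2]),np.sin(v[2]);B=np.array([[c,n,0],[-n,c,0],[0,0,1]])
for nm,Q0 in(("knob",K),("tcp",T)):
    Q=(Q0-[v[0],v[1],.16])@B.T;f=F@B.T;o=np.ones(len(Q))
    A=np.c_[o,Q[:,1],Q[:,2],f[:,0]/1000];s,res,*_=np.linalg.lstsq(A,Q[:,0],rcond=None);print(nm,"plane x0,sy,sz,k(mm/N)",s.round(4),"rms mm",1e3*np.std(A@s-Q[:,0]).round(6))
Q=(K-[v[0],v[1],.16])@B.T
# circle centre
from scipy.optimize import least_squares
cc=least_squares(lambda c:np.hypot(Q[:,1]-c[0],Q[:,2]-c[1])-c[2],[0,0,.045]).x;print("centre",cc.round(4))
th=np.arctan2(-(Q[:,1]-cc[0]),Q[:,2]-cc[1])
for eps in(0,.01,.02,.03):
    f=F@B.T;fy=f[:,1]-eps*f[:,0];ft=-np.cos(th)*fy-np.sin(th)*f[:,2];fr=-np.sin(th)*fy+np.cos(th)*f[:,2]
    A=np.c_[np.sin(th),np.cos(th),-d];s=np.linalg.lstsq(A,ft,rcond=None)[0];al=np.degrees(np.arctan2(s[1],s[0]))
    print("eps",eps,"A",np.hypot(s[0],s[1]).round(2),"alpha",al.round(1),"fric",s[2].round(2),"handle angle for load down",((180-al)%360).round(1),"rms",np.std(A@s-ft).round(2),"mean fy fz",fy.mean().round(2),f[:,2].mean().round(2))
    # unknown constant bias: full model with lateral bias shared by radial (radial stiffness * (r err))
print(np.c_[np.degrees(th)%360,ft,fr].round(1).tolist())
E
python3 fit.py
```

```text
knob plane x0,sy,sz,k(mm/N) [-0.1129 -0.0202 -0.0002 -0.0201] rms mm 0.026
tcp plane x0,sy,sz,k(mm/N) [-0.102  -0.0208 -0.0002 -0.023 ] rms mm 0.028
centre [-0.0029  0.0034  0.045 ]
eps 0 A 3.14 alpha -106.1 fric -0.4 handle angle for load down 286.1 rms 0.63 mean fy fz 1.56 0.47
eps 0.01 A 2.92 alpha -107.4 fric -0.41 handle angle for load down 287.4 rms 0.63 mean fy fz 1.33 0.47
eps 0.02 A 2.7 alpha -109.0 fric -0.41 handle angle for load down 289.0 rms 0.63 mean fy fz 1.11 0.47
eps 0.03 A 2.49 alpha -110.8 fric -0.41 handle angle for load down 290.8 rms 0.62 mean fy fz 0.88 0.47
[[248.4, 1.5, -2.0], [278.8, 0.9, -1.8], [308.1, -0.3, -1.5], [337.2, -1.3, -0.4], [7.4, -1.0, -0.0], [37.9, -1.7, -0.0], [68.3, -1.2, 0.2], [98.3, -1.4, -0.8], [128.4, 1.4, -0.3], [158.8, 3.4, 0.4], [189.1, 3.8, -0.3], [219.2, 2.0, 0.3], [249.3, 2.4, -0.6], [217.2, 1.8, -1.2], [186.8, 2.0, 0.0], [156.2, 1.4, -1.0], [125.7, 0.1, -2.1], [95.8, -0.3, -1.8], [66.1, -1.2, -0.7], [35.6, -2.8, -0.3], [4.9, -3.7, 1.3], [334.4, -2.4, -1.2], [305.4, 0.0, -3.0], [276.3, 1.0, -2.8]]
```

The fit puts the heavy side down with the handle at about 289°. The stop plane gives a yaw correction of 0.02, and A ≈ 2.7 N. I'll refine this with constant-speed sweeps both ways across that angle.

Request:
{"api": "drive_tool", "payload": {"rows": [[0, 0, 0, 0.0021, 0.0004, 0.0055, 0], [0, 0, 0, 0.0021, -0.0003, 0.0055, 0], [0, 0, 0, 0.002, -0.0011, 0.0054, 0], [0, 0, 0, 0.002, -0.0018, 0.0052, 0], [0, 0, 0, 0, 0, 0, 0], [0, 0, 0, -0.002, 0.0018, -0.0052, 0], [0, 0, 0, -0.002, 0.0011, -0.0054, 0]]}}

```text
time: 19.5
tool_pos: [0.5365, -0.0889, 0.1398]
tcp_rot: [-0.239, 2.767, 0.037]
wrist_force: [17.5, 2.1, 1.2]
width: 0.239
grip_force: 60.3
```

Request:
{"api": "drive_tool", "payload": {"rows": [[0, 0, 0, -0.0021, 0.0003, -0.0055, 0], [0, 0, 0, -0.0021, -0.0004, -0.0055, 0]]}}

```text
time: 19.67
tool_pos: [0.5365, -0.0889, 0.1518]
tcp_rot: [-0.239, 2.767, 0.036]
wrist_force: [18.6, 1.4, 0.2]
width: 0.233
grip_force: 60.3
```

Request:
{"api": "drive_tool", "payload": {"rows": [[0, 0, 0, -0.002, -0.0012, -0.0054, 0], [0, 0, 0, -0.002, -0.0019, -0.0052, 0]]}}

```text
time: 19.83
tool_pos: [0.537, -0.0919, 0.163]
tcp_rot: [-0.239, 2.766, 0.037]
wrist_force: [18.7, 1.1, -2.0]
width: 0.235
grip_force: 60.2
```

Request:
{"api": "drive_tool", "payload": {"rows": [[0, 0, 0, -0.0019, -0.0026, -0.0049, 0], [0, 0, 0, -0.0017, -0.0033, -0.0046, 0]]}}

```text
time: 20.0
tool_pos: [0.5381, -0.0974, 0.173]
tcp_rot: [-0.239, 2.767, 0.038]
wrist_force: [20.9, 2.4, -2.4]
width: 0.235
grip_force: 60.1
```

Request:
{"api": "drive_tool", "payload": {"rows": [[0, 0, 0, -0.0015, -0.0039, -0.0041, 0], [0, 0, 0, -0.0014, -0.0045, -0.0036, 0]]}}

```text
time: 20.17
tool_pos: [0.5396, -0.1053, 0.1811]
tcp_rot: [-0.239, 2.766, 0.039]
wrist_force: [22.9, 5.3, -3.2]
width: 0.236
grip_force: 60.0
```

Request:
{"api": "drive_tool", "payload": {"rows": [[0, 0, 0, -0.0011, -0.0049, -0.003, 0], [0, 0, 0, -0.0009, -0.0053, -0.0024, 0]]}}

```text
time: 20.33
tool_pos: [0.5415, -0.1149, 0.1869]
tcp_rot: [-0.239, 2.766, 0.04]
wrist_force: [22.4, 7.1, -2.7]
width: 0.236
grip_force: 60.0
```

Request:
{"api": "drive_tool", "payload": {"rows": [[0, 0, 0, 0, 0, 0, 0], [0, 0, 0, 0.0009, 0.0053, 0.0024, 0], [0, 0, 0, 0.0011, 0.0049, 0.003, 0]]}}

```text
time: 20.58
tool_pos: [0.5396, -0.1053, 0.181]
tcp_rot: [-0.238, 2.767, 0.039]
wrist_force: [21.5, 4.5, -2.4]
width: 0.233
grip_force: 60.1
```

Request:
{"api": "drive_tool", "payload": {"rows": [[0, 0, 0, 0.0014, 0.0045, 0.0036, 0], [0, 0, 0, 0.0015, 0.0039, 0.0041, 0]]}}

```text
time: 20.75
tool_pos: [0.538, -0.0971, 0.1725]
tcp_rot: [-0.239, 2.767, 0.038]
wrist_force: [20.0, 0.7, -2.2]
width: 0.238
grip_force: 60.0
```

Request:
{"api": "drive_tool", "payload": {"rows": [[0, 0, 0, 0.0017, 0.0033, 0.0046, 0], [0, 0, 0, 0.0019, 0.0026, 0.0049, 0]]}}

```text
time: 20.92
tool_pos: [0.537, -0.0916, 0.1624]
tcp_rot: [-0.239, 2.767, 0.037]
wrist_force: [18.9, 1.7, -0.7]
width: 0.237
grip_force: 60.1
```

Request:
{"api": "drive_tool", "payload": {"rows": [[0, 0, 0, 0.002, 0.0019, 0.0052, 0], [0, 0, 0, 0.002, 0.0012, 0.0054, 0]]}}

```text
time: 21.08
tool_pos: [0.5364, -0.0888, 0.1513]
tcp_rot: [-0.239, 2.766, 0.036]
wrist_force: [17.3, 1.0, 0.7]
width: 0.235
grip_force: 60.2
```

Request:
{"api": "drive_tool", "payload": {"rows": [[0, 0, 0, 0.0021, 0.0004, 0.0055, 0], [0, 0, 0, 0.0021, -0.0003, 0.0055, 0]]}}

```text
time: 21.25
tool_pos: [0.5365, -0.0889, 0.1397]
tcp_rot: [-0.239, 2.766, 0.036]
wrist_force: [16.9, 1.2, 2.8]
width: 0.235
grip_force: 60.2
```

Request:
{"api": "drive_tool", "payload": {"rows": [[0, 0, 0, 0.002, -0.0011, 0.0054, 0], [0, 0, 0, 0.002, -0.0018, 0.0052, 0]]}}

```text
time: 21.42
tool_pos: [0.537, -0.0918, 0.1286]
tcp_rot: [-0.239, 2.766, 0.036]
wrist_force: [16.6, 3.0, 2.5]
width: 0.234
grip_force: 60.3
```

```bash
cat > fit2.py <<'E'
from fit import *
N=[([.5365,-.0889,.1398],[17.5,2.1,1.2],1),([.5365,-.0889,.1518],[18.6,1.4,.2],1),([.537,-.0919,.163],[18.7,1.1,-2],1),([.5381,-.0974,.173],[20.9,2.4,-2.4],1),([.5396,-.1053,.1811],[22.9,5.3,-3.2],1),([.5415,-.1149,.1869],[22.4,7.1,-2.7],1),
([.5396,-.1053,.181],[21.5,4.5,-2.4],-1),([.538,-.0971,.1725],[20,.7,-2.2],-1),([.537,-.0916,.1624],[18.9,1.7,-.7],-1),([.5364,-.0888,.1513],[17.3,1,.7],-1),([.5365,-.0889,.1397],[16.9,1.2,2.8],-1),([.537,-.0918,.1286],[16.6,3,2.5],-1)]
K2=np.array([np.array(p)+R.from_rotvec([-.239,2.767,.037]).as_matrix()@[.0038,0,-.0204] for p,_,_ in N]);F2=np.array([x[1] for x in N]);d2=np.array([x[2] for x in N])
Q2=(K2-[v[0],v[1],.16])@B.T;t2=np.arctan2(-(Q2[:,1]-cc[0]),Q2[:,2]-cc[1])
def tan(F,t,eps=.0202): f=F@B.T;fy=f[:,1]-eps*f[:,0];return -np.cos(t)*fy-np.sin(t)*f[:,2]
f1,f2=tan(F,th),tan(F2,t2)
print(np.c_[np.degrees(t2)%360,f2].round(2).tolist())
A=np.c_[np.sin(t2),np.cos(t2),-d2]
def sol(A,b):
    s=np.linalg.lstsq(A,b,rcond=None)[0];print("A",np.hypot(s[0],s[1]).round(2),"fr",s[2:].round(2),"handle",((180-np.degrees(np.arctan2(s[1],s[0])))%360).round(1),"rms",np.std(A@s-b).round(2))
sol(A,f2)
z=np.zeros
sol(np.r_[np.c_[np.sin(th),np.cos(th),-d,z(len(d))],np.c_[np.sin(t2),np.cos(t2),z(len(d2)),-d2]],np.r_[f1,f2])
E
python3 fit2.py | tail -4; python3 st.py
```

```text
[[248.4, 1.5, -2.0], [278.8, 0.9, -1.8], [308.1, -0.3, -1.5], [337.2, -1.3, -0.4], [7.4, -1.0, -0.0], [37.9, -1.7, -0.0], [68.3, -1.2, 0.2], [98.3, -1.4, -0.8], [128.4, 1.4, -0.3], [158.8, 3.4, 0.4], [189.1, 3.8, -0.3], [219.2, 2.0, 0.3], [249.3, 2.4, -0.6], [217.2, 1.8, -1.2], [186.8, 2.0, 0.0], [156.2, 1.4, -1.0], [125.7, 0.1, -2.1], [95.8, -0.3, -1.8], [66.1, -1.2, -0.7], [35.6, -2.8, -0.3], [4.9, -3.7, 1.3], [334.4, -2.4, -1.2], [305.4, 0.0, -3.0], [276.3, 1.0, -2.8]]
[[262.52, 1.01], [277.81, 0.5], [292.6, -0.86], [307.18, -0.87], [321.68, -2.56], [336.17, -3.47], [321.6, -1.67], [306.43, 0.14], [291.75, 0.1], [277.17, 0.99], [262.39, 2.5], [247.76, 2.2]]
A 3.5 fr [0.46] handle 289.5 rms 0.41
A 2.82 fr [-0.4   0.54] handle 289.0 rms 0.6
{'q': [-114.0, 41.2, -17.3], 'r': np.float64(44.7), 'th': np.float64(247.2), 'Fx': np.float64(16.9), 'Frad': np.float64(-0.9), 'Ftan': np.float64(2.33)} [-0.32 -0.09  2.24  0.26  0.69 -2.24]
```

Constant-speed data gives 289.5° with A 3.5 N and friction 0.46 N, which matches the given figures. Moving there and settling.

Request:
{"api": "drive_tool", "payload": {"rows": [[0, 0, 0, -0.002, 0.0018, -0.0052, 0], [0, 0, 0, -0.002, 0.0011, -0.0054, 0], [0, 0, 0, -0.0021, 0.0003, -0.0055, 0], [0, 0, 0, -0.0021, -0.0004, -0.0055, 0], [0, 0, 0, -0.0016, -0.0009, -0.0041, 0], [0, 0, 0, -0.0015, -0.0013, -0.004, 0], [0, 0, 0, 0, 0, 0, 0], [0, 0, 0, 0, 0, 0, 0]]}}

```text
time: 22.08
tool_pos: [0.5369, -0.091, 0.1604]
tcp_rot: [-0.239, 2.766, 0.037]
wrist_force: [18.0, 2.2, 0.2]
width: 0.236
grip_force: 60.5
```

Request:
{"api": "drive_tool", "payload": {"rows": [[0, 0, 0, 0, 0, 0, 0], [0, 0, 0, 0, 0, 0, 0], [0, 0, 0, 0, 0, 0, 0], [0, 0, 0, 0, 0, 0, 0], [0, 0, 0, 0, 0, 0, 0], [0, 0, 0, 0, 0, 0, 0]]}}

```text
time: 22.58
tool_pos: [0.5368, -0.0909, 0.1601]
tcp_rot: [-0.239, 2.767, 0.037]
wrist_force: [18.5, 2.4, 0.3]
width: 0.237
grip_force: 60.5
```

```bash
sed -i 's/\[0,-.0024,.0036\]/[0,-.0029,.0034]/' st.py; python3 st.py; python3 - <<'E'
from h import *
from workcell import read_camera
p=[read_camera(n)["color"] for n in("side","top","wrist")]
cv2.imwrite("pics/end.png",np.hstack([cv2.resize(p[0][100:260,160:373],(400,300)),cv2.resize(p[2],(400,300))])[:,:,::-1])
E
```

```text
{'q': [-114.1, 42.7, 14.4], 'r': np.float64(45.0), 'th': np.float64(288.7), 'Fx': np.float64(18.6), 'Frad': np.float64(-0.7), 'Ftan': np.float64(0.55)} [-0.32 -0.13  2.21  0.24  0.75 -2.21]
```

View pics/end.png

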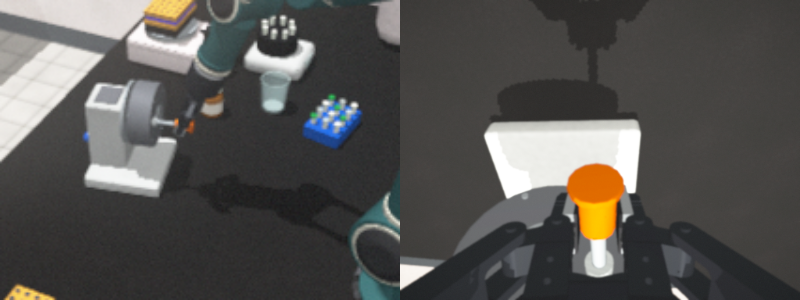

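The picture shows the knob gripped and the shaft fully out, with the drum settled at 288.7°. Axial force is 18.6 N against a 10.8 N spring, so the handle is on its stop. Handing in.

```bash
python3 -c "
from workcell import workorder
print(workorder.finish_job())"
```

```text
the job is handed in; nothing more can be done
None
```

I've handed the job in with the knob gripped, the handle at its stop and the drum still, its heavy side estimated straight down (handle at about 289° from upright, good to roughly 5°).

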